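# Unlock the tong holder's ratchet and put its toothed bar to soak

### The arm

A 6-joint arm with a two-finger parallel gripper is mounted at the origin on the work surface. World frame = base frame: x ahead of the robot, y to its left, z up, the work surface at z = 0. Lengths are in m, angles in rad, forces in N, time in s.
With the tool pointing down it reaches from about 0.275 to 0.875 m from the base axis. Payload 12.5 kg.
Tool frame: the origin (TCP) lies midway between the tips of the shut fingers; the grasp point (between the pads) lies 19 mm behind it; z points along the fingers, y is the direction in which the jaws open and shut (so a half turn about z gives the same grasp; the last joint's range is limited). The gripper opens to 85 mm and grips with 20 to 120 N. Pads are 22 mm wide; open, the fingers measure 114 mm over their backs; the gripper's body (76 mm by 85 mm) begins 54 mm behind the grasp point. The pads swing forward as they close: fully open they stand 13 mm farther back than shut.
Start: joints at [-1.274, 0.351, 1.652, -0, 1.139, -0.085], TCP at [0.205, -0.51, 0.231] pointing down, gripper open.
Joint ranges: [-2.75, 2.75], [-0.79, 2.1], [0.01, 2.65], [-1.57, 4.71], [0.07, 3.14], [-2.87, 2.87]. Speed limits (rad/s): [2.22, 2.22, 2.79, 3.14, 3.14, 3.14].

### API

Orientations are given as a rotation vector (axis times angle).
In Python, from workcell import * gives the robot as it stands.
- The arm moves only by the tool servo_tool, never from a script. Its argument "targets" is a list of rows, each a list of 5 numbers: the gripper command: -1 is shut, 1 is fully open, values between are in proportion, then the shift along the tool's x, y, z in mm, then the turn about the tool's z in rad. A call has 1 to 12 rows; each row is the pose to reach, as a shift and turn from the pose measured when the call began, along the tool's axes at that moment; what a row does not reach only later rows make up. A row lasts 1/12 s, in which the tool goes at most 41.7 mm and 7.16 degrees, less where a joint would pass 70% of its speed; a pose out of reach is approached as far as the arm can. A call with a gripper value outside its range is refused whole. The fingers move at their own pace and stop on an object; the grip force is fixed at half the most. Time passes only in rows, so rows that repeat a pose let the fingers close. It gives the time, the measured TCP pose, the force and the opening at its end, in the units of the state.
- get_obs(): the state, without advancing time (a new reading comes with each control period).
- capture(name): name is "scene" or "top"; returns the picture (384x512x3 uint8, red, green, blue); there is no depth.
- camera_params(name): a dict with "mtx" (3x3 intrinsics, pixels), "position" and "rotation" of the camera in the world. Camera axes: x right, y up, looking along -z (the intrinsics and any distortion apply to the point x, -y, -z); pixel columns grow to the right and rows downward; lengths in m; the calibration is good to about 2 mm. A picture is of the moment at which its call begins. camera_params takes no time and is no camera call.
- finish_job(): hands the job in, once; it reports no verdict.
Trained networks look in the newest picture that a camera, given by its name, has taken for a name from the list of things; names that differ only in an ending like _2 or _b are one class to them, and where a whole thing is asked for, a point or a joint stands for the part that bears it (a point fixed in the world has none). Each returns a list of dicts, best first, with "confidence" (0 to 1); they miss things now and then, are a little off and sometimes report something else, mostly with a low value. They report only what shows in the picture. A call takes as long as a camera call. They do not tell look-alikes from the thing itself.
- regions_of(camera, label): "pixels" (384x512 bool, what is visible of it).
- tip_of(camera, label): "at" ([x, y, z] in m, in world coordinates, good to about 4 mm: a listed point, or the origin of a listed thing).
The state is a dict: "t": time; "joint_pos": joint angles; "joint_velocities": joint speeds; "joint_torque": joint torques, N m; "tcp_pos": TCP position; "eef_rot": TCP orientation; "ft_force": force on the tool from outside, world axes, zero at the start; "torque": the same for the moment, N m; "grip_width": opening from 0.0 (shut) to 1.0 (fully open).
Only numpy, scipy, OpenCV 4.12 (cv2) and the standard library are available. Lean on these libraries where they do the work, as an engineer would, in place of code of your own. Each camera call takes 0.05 s, during which the arm holds its last target.

### The job

The toothed locking bar of the tong holder needs soaking. Lift its ratchet pawl well clear and leave it up, then draw the bar straight out of its sloped sleeve without wrenching it against the pawl, and stand the bar foot down in the glass measuring jug, setting it down gently rather than dropping it. Leave the jug standing in its place and the other things alone.

Things in the scene. Friction and masses are not known exactly. Their poses are not given: they have to be found in the camera images.
- holder: Fixed steel tong holder, base 150 x 120 x 12 mm, origin under its centre, z up. The bar leans 30 deg towards its -x side: axis foot to handle (-0.5, 0, 0.866). The 68 mm sleeve starts at the bar's foot, at (0, 0, 30) mm; the bar has 1-2 mm play and so leans 30-33 deg. Ears 40 mm wide over all carry the pawl behind the bar, to 135 mm up the bar. Grey tongs in clips lie behind (along y, 200 mm, under 50 mm high).
- pawl_hinge (a point): The pawl's hinge axis, parallel to the holder's y, on the holder at (-42, 0, 150) mm in its frame.
- pawl (a joint): Ratchet pawl angle, rad: 0 engaged, bail level; 1.0 bail fully lifted. Clear of the bar from about 0.2; lift it well past that, to 0.5 or more. The hinge is stiff (0.09 N m friction) and stays where it is left. Engaged, it lets the bar out only about 3 mm, then locks it.
- bail (a point): Middle of the pawl's bail handle: a steel rod 12 mm thick, 90 mm long along the holder's y, 70 mm behind the hinge (holder +x) when level, joined to the hinge by a flat arm at each end (80 mm free between). It moves on a 70 mm arc, up and then forward.
- bar: Loose toothed aluminium bar, 200 mm long, 0.18 to 0.35 kg; origin at the centre of its foot, z along the bar from foot to handle, teeth on +x. Stem 24 mm wide (y), 17 mm thick over the teeth, the foot rounded, so that it does not stand by itself but leans over onto a jug rim when let go. The top 28 mm is a crosspiece 80 mm wide (along y) and 16 mm thick (x).
- bar_grip (a point): Centre of the bar's crosspiece, 186 mm above the foot along the bar; pinch it across its 16 mm thickness with the tool along the bar. The sleeve is rigid and holds the bar within 1-2 mm, so a grasp a little off centre presses it sideways: give way to the sideways force while drawing it.
- jug: Loose clear glass measuring jug, 0.7 kg, 120 mm high, 112 mm across at the rim, 100 mm at the base, wall 4 mm, inside floor 6 mm up, loop handle on its own +y side reaching 94 mm from the axis; origin at the centre of its underside, z up.
- canister: White ceramic storage jar with a wooden lid, 90 mm across, 120 mm high; origin at the centre of its underside. Bystander.
- plate: White ceramic plate 220 mm across, 22 mm high; origin under its centre. Bystander.
- pan: Closed dark waffle pan 140 x 220 x 55 mm with two steel handles, one above the other, towards its -y, reaching 260 mm from its centre; origin under its centre. Bystander.
- rack: Chrome wire cooling rack, fixed, 180 x 250 x 32 mm; origin under its centre. Bystander.
There are look-alikes about, which are no part of the job. What is shaped like the holder but blue or orange is not meant.

How it is judged:
On the way, in this order (a step that is already met when the one before it is completed fails the run):
1. the pawl is lifted clear (past 0.4 rad) with the bar still home in its sleeve (foot within 15 mm of its start) (value of joint pawl above 0.4 rad and distance of bar from where it was at the start of the episode below 0.015 m), for 0.2 s.
2. the bar is drawn out along its sleeve: foot 75 mm or more from its start, 30 degree lean kept within 12 degrees (distance of bar from where it was at the start of the episode above 0.075 m and angle between the y axis of bar and the y axis of holder, either way round below 0.25 rad and angle between bar's own z axis and vertical between 0.31 and 0.74 rad), for 0.05 s.
At the end, for the whole second after the job is handed in: The bar stands foot down at rest in the jug (foot within 30 mm of the jug's underside level and inside its wall, leaning less than 43 degrees), the jug upright and within 50 mm of where it stood, the pawl left lifted past 0.3 rad (horizontal distance between bar and jug below 0.052 m and z of bar in the frame of jug between 0 and 0.03 m and angle between bar's own z axis and vertical below 0.75 rad and linear speed of bar below 0.03 m/s and angular speed of bar below 0.2 rad/s and angle between jug's own z axis and vertical below 0.1 rad and distance of jug from where it was at the start of the episode below 0.05 m and value of joint pawl above 0.3 rad); the robot touches nothing.
It fails at once if the bar is wrenched against the pawl (over 25 N) while still in its sleeve (contact force between bar and pawl above 25 N and distance of bar from where it was at the start of the episode below 0.065 m).
It fails at once if the bar is rammed against the jug (over 100 N) (contact force between bar and jug above 100 N).
It fails at once if the bar is dropped: let go over or in the jug with its foot more than 40 mm above the inside floor (horizontal distance between bar and jug below 0.06 m and z of bar in the frame of jug above 0.046 m and contact force between the fingers and bar below 0.1 N).
It fails at once if the jug is tipped more than 20 degrees (angle between jug's own z axis and vertical above 0.35 rad).
It fails at once if the canister, plate or pan is pushed more than 30 mm (distance of any of canister, plate, pan from where it was at the start of the episode above 0.03 m).
It also fails if it takes over 64 s, if anything falls off the work surface, if the arm or the gripper's body presses on something with over 40 N, if the wrist force passes 120 N, or if a joint passes its speed limit or range.

## Working session

There is one attempt and no reset: what is moved stays moved. The work goes in short steps, Python scripts to look and compute and a tool call to move; the robot and the scene stay as the last step left them, time stands still between calls to the robot, and variables do not carry over. Pictures are saved under pics/ and viewed, and the job is handed in when it is done.

Besides the shell and the picture viewer there is one more tool, called by a JSON object that holds its "api" and its "payload", one argument or row to a line. servo_tool: Moves the arm, as the interface text tells. Its arguments: {"type":"object","properties":{"targets":{"type":"array","items":{"type":"array","items":{"type":"number"}}}},"required":["targets"]}

```bash
mkdir -p pics; ls; python3 - <<'E'
from workcell import *
import cv2,numpy as np
o=get_obs();print(o)
for n in("scene","top"):
    p=capture(n);cv2.imwrite(f"pics/{n}0.png",cv2.cvtColor(p,cv2.COLOR_RGB2BGR))
    print(n,camera_params(n))
    for l in ["holder","pawl_hinge","bail","bar","bar_grip","jug","canister","plate","pan","rack"]:
        try: print(l,[(np.round(d["at"],3).tolist(),round(d["confidence"],2)) for d in tip_of(n,l)])
        except Exception as e: print(l,e)
E
```

```text
pics
{'t': 0.0, 'joint_pos': array([-1.27358081e+00,  3.51248792e-01,  1.65244748e+00, -1.94872330e-05,
        1.13907122e+00, -8.45989183e-02]), 'joint_velocities': array([ 5.48698179e-05, -4.47654039e-04,  5.65189471e-04, -8.05127719e-04,
       -1.81271593e-03,  2.41185378e-03]), 'joint_torque': array([ 3.11583935e-03, -5.06093431e+01, -2.91400731e+01,  9.08826610e-05,
        4.48883002e-03, -2.64044786e-05]), 'tcp_pos': array([ 0.20485408, -0.51006493,  0.23074265]), 'eef_rot': array([-3.08337017e+00, -5.95907559e-01,  2.23370354e-04]), 'ft_force': array([-0.74744628,  0.15183553, -0.55656671]), 'torque': array([ 0.02914926,  0.00356995, -0.03457808]), 'grip_width': 0.9980195325533483}
scene {'mtx': array([[443.21157877,   0.        , 249.05669141],
       [  0.        , 443.21157877, 186.29485975],
       [  0.        ,   0.        ,   1.        ]]), 'position': array([1.110556  , 0.46079844, 1.21758007]), 'rotation': array([0.34554781, 0.77201233, 2.18547033])}
holder [([0.627, -0.007, -0.001], 0.97), ([0.234, 0.332, 0.0], 0.75), ([0.195, -0.263, 0.001], 0.63)]
pawl_hinge [([
[... 711 characters left out ...]
), 'rotation': array([ 0.04924619, -0.05838872, -1.54319746])}
holder [([0.233, 0.337, -0.0], 0.77), ([0.195, -0.269, 0.003], 0.59), ([0.704, 0.384, 0.002], 0.49)]
pawl_hinge [([0.195, 0.345, 0.148], 0.83), ([0.586, 0.004, 0.151], 0.79), ([0.158, -0.248, 0.15], 0.61)]
bail [([0.219, -0.283, 0.152], 0.66), ([0.259, 0.331, 0.15], 0.62), ([0.654, -0.018, 0.153], 0.58)]
bar [([0.637, -0.01, 0.032], 0.54)]
bar_grip [([0.532, 0.026, 0.186], 0.82)]
jug [([0.492, 0.308, -0.004], 0.91)]
canister [([0.451, -0.265, -0.003], 0.73)]
plate [([0.474, -0.566, -0.0], 0.87), ([0.531, 0.023, 0.184], 0.26)]
pan [([0.711, -0.357, -0.006], 0.89), ([0.588, 0.003, 0.151], 0.73)]
rack [([0.706, 0.384, 0.002], 0.77)]
```

View pics/scene0.png

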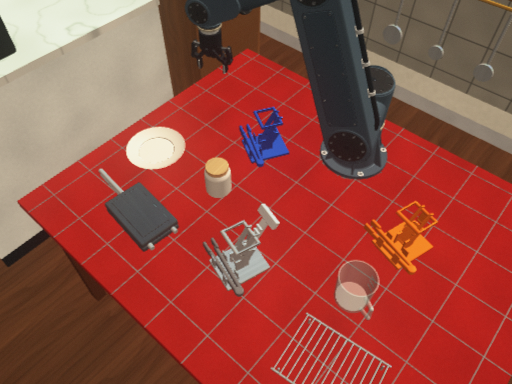

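View pics/top0.png

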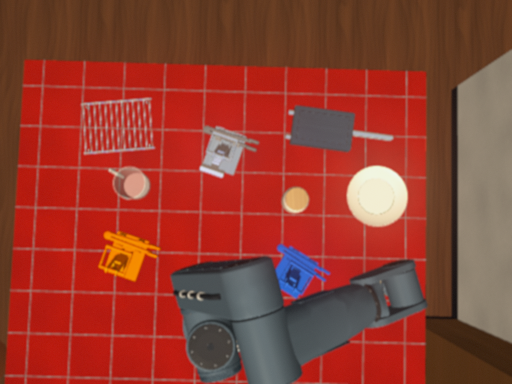

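Candidates for the holder: the steel one at scene (240,255), the blue one at (265,140) and the orange one at (405,235). The steel one is meant, because it is grey and has the bar with its white crosspiece at (268,217). Next I'll fit its pose and check it in a crop.

```bash
cat > h.py <<'E'
from workcell import *
import cv2,numpy as np
from scipy.spatial.transform import Rotation as R
from scipy.optimize import least_squares
def proj(n,P):
    c=camera_params(n);P=np.atleast_2d(P)
    q=(P-c["position"])@R.from_rotvec(c["rotation"]).as_matrix()
    q=q*[1,-1,-1]
    return cv2.projectPoints(q,np.zeros(3),np.zeros(3),c["mtx"],c.get("dist",None))[0][:,0]
def hold(p,v):  # p=(x,y,yaw)
    v=np.atleast_2d(v);c,s=np.cos(p[2]),np.sin(p[2])
    return np.c_[p[0]+c*v[:,0]-s*v[:,1],p[1]+s*v[:,0]+c*v[:,1],v[:,2]]
E
python3 - <<'E'
from h import *
L={"holder":(0,0,0),"pawl_hinge":(-.042,0,.15),"bail":(.028,0,.15),"bar_grip":(-.093,0,.191),"bar":(0,0,.03)}
obs=[]
J=[]
for n in("scene","top"):
  for k in range(2):
    capture(n)
    for l in L:
        for d in tip_of(n,l):
            a=np.array(d["at"])
            if np.linalg.norm(a[:2]-[.6,0])<.15 and abs(a[2]-L[l][2])<.02: obs.append((L[l],a)); print(n,l,a.round(4)); break
    J+= [np.array(d["at"]).round(4) for d in tip_of(n,"jug")[:1]]
print(J)
f=lambda p:np.concatenate([(hold(p,v)[0]-a)[:2] for v,a in obs])
r=least_squares(f,[.627,-.007,-.3],loss="soft_l1",f_scale=.003)
print(r.x,np.abs(r.fun).reshape(-1,2).round(4).tolist())
p=r.x;np.save("p.npy",p)
for n in("scene","top"):
    im=cv2.cvtColor(capture(n),cv2.COLOR_RGB2BGR)
    S=8
    c=proj(n,hold(p,(-.03,0,.1)))[0];x0,y0=int(c[0]-50),int(c[1]-37)
    b=cv2.resize(im[y0:y0+75,x0:x0+100],None,fx=S,fy=S,interpolation=cv2.INTER_CUBIC)
    cv2.imwrite(f"pics/raw_{n}.png",b)
    def ln(pts,col):
        q=((proj(n,hold(p,pts))-[x0-.5,y0-.5])*S).astype(np.int32)
        cv2.polylines(b,[q.reshape(-1,1,2)],False,col,1)
    ln([(-.075,-.06,.012),(.075,-.06,.012),(.075,.06,.012),(-.075,.06,.012),(-.075,-.06,.012)],(0,255,0))
    ln([(.028,-.045,.15),(.028,.045,.15)],(255,0,255))
    u=np.array([-.5,0,.866]);w=np.array([.866,0,.5]);F=np.array([0,0,.03])
    for s in(.172,.2):
      for t in(-.008,.008): ln([F+u*s+w*t+[0,-.04,0],F+u*s+w*t+[0,.04,0]],(255,255,0))
    cv2.imwrite(f"pics/ov_{n}.png",b)
E
```

```text
scene holder [ 6.26e-01 -5.90e-03 -3.00e-04]
scene pawl_hinge [0.587  0.0042 0.1494]
scene bail [ 0.6513 -0.0127  0.1541]
scene bar_grip [0.5342 0.0227 0.1898]
scene pawl_hinge [0.5875 0.0059 0.1538]
scene bail [ 0.6509 -0.0153  0.1526]
scene bar_grip [0.5318 0.0231 0.1869]
top holder [ 0.6272 -0.0056 -0.0017]
top pawl_hinge [0.5902 0.0059 0.1547]
top bail [ 0.6554 -0.0134  0.1508]
top bar_grip [0.532  0.0252 0.1881]
top bar [ 0.6331 -0.0084  0.031 ]
top holder [ 0.6289 -0.0051 -0.0012]
top pawl_hinge [0.5883 0.0065 0.1519]
top bail [ 0.6547 -0.0155  0.1512]
top bar_grip [0.5297 0.0226 0.1873]
top bar [ 0.6341 -0.0095  0.0318]
[array([0.4869, 0.31  , 0.0012]), array([0.4877, 0.3126, 0.0006]), array([ 4.937e-01,  3.123e-01, -2.000e-04]), array([ 0.4935,  0.3121, -0.001 ])]
[ 0.62677223 -0.00612593 -0.30739739] [[0.0008, 0.0002], [0.0003, 0.0024], [0.0022, 0.0019], [0.0039, 0.0007], [0.0008, 0.0007], [0.0026, 0.0007], [0.0063, 0.0011], [0.0004, 0.0005], [0.0035, 0.0007], [0.0019, 0.0012], [0.0061, 0.0032], [0.0063, 0.0023], [0.0021, 0.001], [0.0016, 0.0001], [0.0012, 0.0009], [0.0084, 0.0006], [0.0073, 0.0034]]
```

View pics/ov_scene.png

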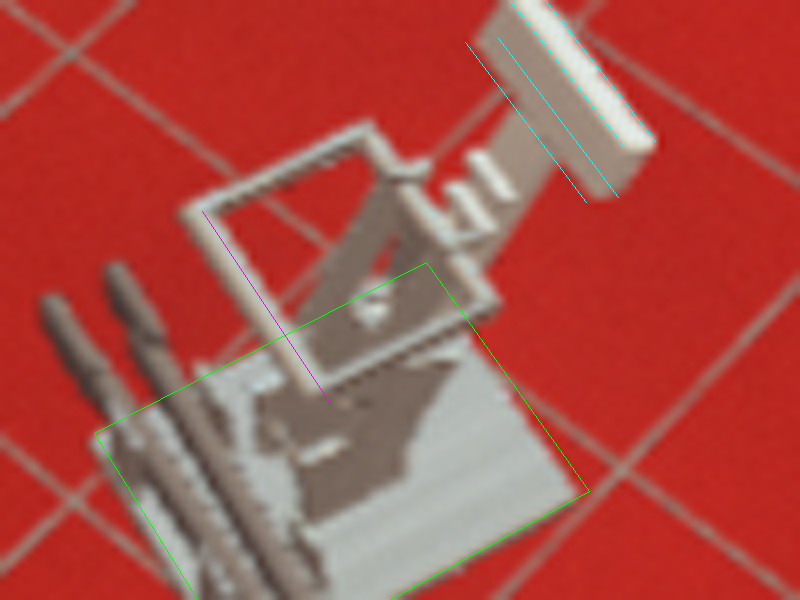

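View pics/ov_top.png

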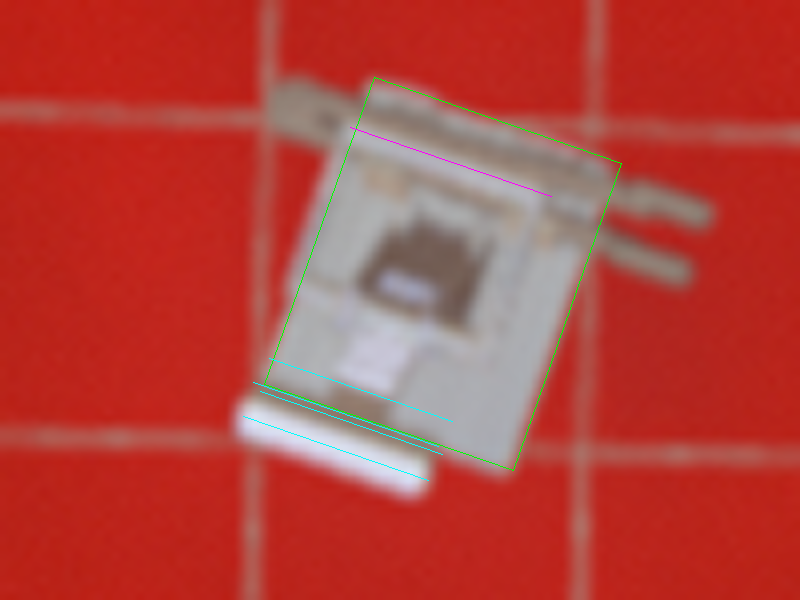

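The crop shows the steel holder. Its bail runs from (190,210) to (320,390) in the scene crop and its crosspiece is at the top right. The overlay matches within about 1–2 px. I'll take the bail first, moving above it with the jaws along the holder's x.

```bash
cat >> h.py <<'E'
def plan(tcp,phi,o=None):
    """tcp target world; phi = world angle of tool y (mod pi)"""
    o=o or get_obs();M=R.from_rotvec(o["eef_rot"]).as_matrix()
    d=M.T@(np.array(tcp)-o["tcp_pos"])*1000
    cur=np.arctan2(M[1,1],M[0,1])
    dy=(phi-cur+np.pi/2)%np.pi-np.pi/2
    print("shift mm",d.round(1),"turn",round(-dy,3),"or",round(-dy+np.pi*np.sign(dy),3),"| j6",o["joint_pos"][5].round(3),"toolz",M[:,2].round(3),"t",round(o["t"],2))
E
python3 - <<'E'
from h import *
p=np.load("p.npy")
t=hold(p,(.027,0,.20))[0];print(t,p)
plan([t[0],t[1],.25],p[2])
E
```

```text
[ 0.65250659 -0.01429556  0.2       ] [ 0.62677223 -0.00612593 -0.30739739]
shift mm [ 600.2 -293.6  -18.7] turn -0.882 or 2.26 | j6 -0.085 toolz [-0.  0. -1.] t 2.6
```

{"api": "servo_tool", "payload": {
  "targets": [
    [0, 50, -25, -19, -0.08],
    [0, 100, -49, -19, -0.16],
    [0, 140, -69, -19, -0.24],
    [0, 180, -88, -19, -0.32],
    [0, 215, -105, -19, -0.4],
    [0, 250, -122, -19, -0.48],
    [0, 285, -139, -19, -0.56],
    [0, 320, -157, -19, -0.64],
    [0, 355, -174, -19, -0.72],
    [0, 390, -191, -19, -0.8],
    [0, 425, -208, -19, -0.88],
    [0, 460, -225, -19, -0.88]
  ]
}}

```text
t: 3.6
tcp_pos: [0.5394, -0.139, 0.2505]
eef_rot: [2.532, 1.859, 0.0]
ft_force: [0.6, -0.5, 1.0]
grip_width: 0.503
```

```bash
python3 - <<'E'
from h import *
p=np.load("p.npy")
t=hold(p,(.027,0,.20))[0]
plan([t[0],t[1],.25],p[2])
E
```

```text
shift mm [152.8  70.6   0.5] turn 0.004 or -3.138 | j6 -0.032 toolz [ 0. -0. -1.] t 3.6
```

{"api": "servo_tool", "payload": {
  "targets": [
    [0, 38, 18, 0, 0],
    [0, 76, 35, 0, 0],
    [0, 115, 53, 0, 0],
    [0, 153, 71, 0, 0],
    [0, 153, 71, 0, 0],
    [0, 153, 71, 0, 0]
  ]
}}

```text
t: 4.1
tcp_pos: [0.6537, -0.0124, 0.2496]
eef_rot: [-2.529, -1.863, 0.001]
ft_force: [-0.1, 0.0, 0.2]
grip_width: 0.496
```

```bash
python3 - <<'E'
from h import *
p=np.load("p.npy")
for z in (.131,):
  t=hold(p,(.027,0,z))[0]
  plan(t,p[2])
im=capture("scene");im=cv2.cvtColor(im,cv2.COLOR_RGB2BGR)
print(tip_of("scene","bail")[:3])
c=proj("scene",hold(p,(0,0,.15)))[0];x0,y0=int(c[0]-50),int(c[1]-45)
cv2.imwrite("pics/s1.png",cv2.resize(im[y0:y0+75,x0:x0+100],None,fx=8,fy=8,interpolation=cv2.INTER_CUBIC))
E
```

```text
shift mm [ -2.2  -0.5 118.7] turn 0.006 or -3.135 | j6 0.211 toolz [-0. -0. -1.] t 4.1
[{'at': [0.652, -0.013, 0.1517], 'confidence': 0.54}]
```

View pics/s1.png

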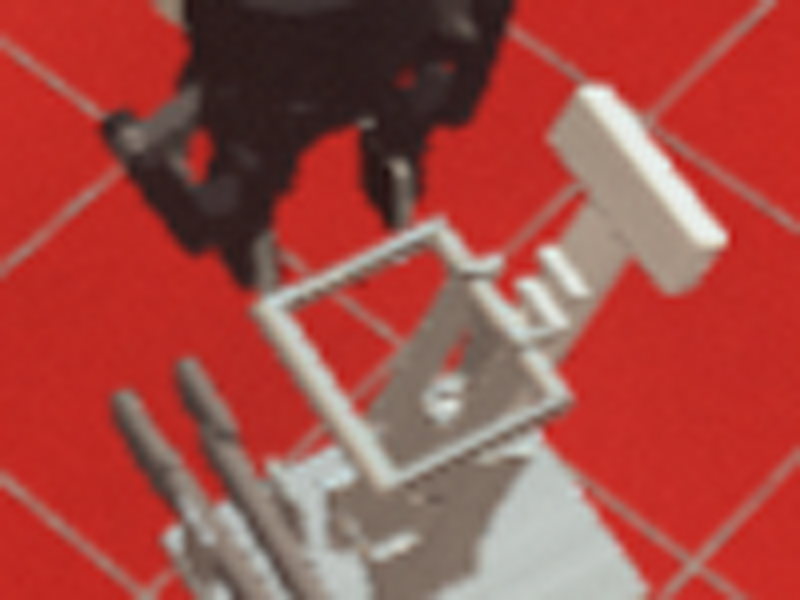

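The fingers are on either side of the bail in the crop, which runs from (265,300) to (385,480). I'm going down.

{"api": "servo_tool", "payload": {
  "targets": [
    [0, -2, 0, 25, 0.006],
    [0, -2, 0, 50, 0.006],
    [0, -2, 0, 75, 0.006],
    [0, -2, 0, 95, 0.006],
    [0, -2, 0, 108, 0.006],
    [0, -2, 0, 117, 0.006],
    [0, -2, 0, 117, 0.006]
  ]
}}

```text
t: 4.78
tcp_pos: [0.6509, -0.0174, 0.132]
eef_rot: [-2.537, -1.85, 0.003]
ft_force: [0.0, 1.5, 0.4]
grip_width: 0.502
```

```bash
python3 - <<'E'
from h import *
p=np.load("p.npy")
t=hold(p,(.027,0,.131))[0]
plan(t,p[2])
im=capture("scene");im=cv2.cvtColor(im,cv2.COLOR_RGB2BGR)
c=proj("scene",hold(p,(0,0,.15)))[0];x0,y0=int(c[0]-50),int(c[1]-45)
cv2.imwrite("pics/s2.png",cv2.resize(im[y0:y0+75,x0:x0+100],None,fx=8,fy=8,interpolation=cv2.INTER_CUBIC))
E
```

```text
shift mm [3.5 0.5 1. ] turn -0.003 or 3.138 | j6 0.213 toolz [-0.002 -0.    -1.   ] t 4.78
```

View pics/s2.png

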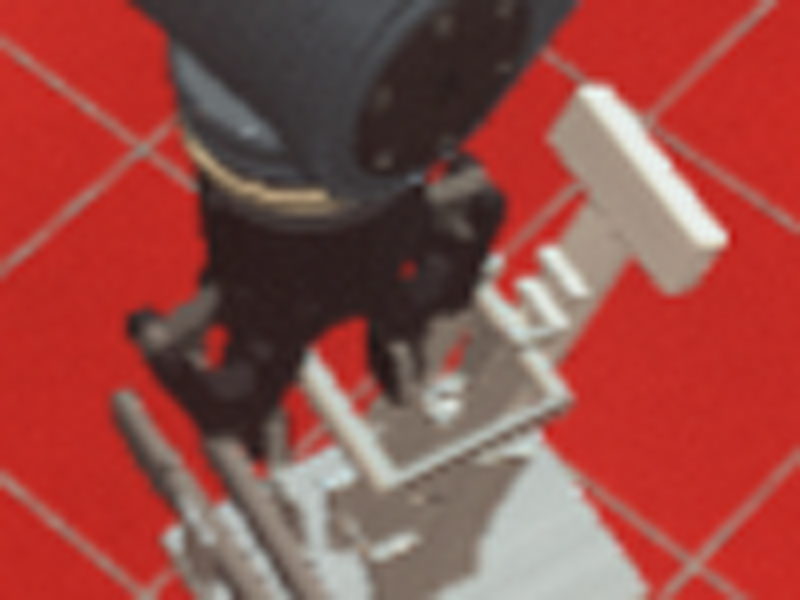

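The bail (310,355)–(385,480) lies between the fingers, so I'm closing.

{"api": "servo_tool", "payload": {
  "targets": [
    [-1, 0, 0, 0, 0],
    [-1, 0, 0, 0, 0],
    [-1, 0, 0, 0, 0],
    [-1, 0, 0, 0, 0],
    [-1, 0, 0, 0, 0],
    [-1, 0, 0, 0, 0]
  ]
}}

```text
t: 5.33
tcp_pos: [0.6534, -0.0178, 0.1351]
eef_rot: [2.535, 1.849, 0.004]
ft_force: [5.5, -3.1, 1.8]
grip_width: 0.119
```

```bash
python3 - <<'E'
from h import *
p=np.load("p.npy")
o=get_obs();M=R.from_rotvec(o["eef_rot"]).as_matrix()
print(M.round(3), o["grip_width"],o["ft_force"])
hx=np.array([np.cos(p[2]),np.sin(p[2]),0])
for a in (.2,.4,.6,.75,.85):
    d=hx*.07*(np.cos(a)-1)+np.array([0,0,.07*np.sin(a)])
    print(a,(M.T@d*1000).round(1))
g=o["tcp_pos"]-M[:,2]*.019
c,s=np.cos(p[2]),np.sin(p[2]);d=g-[p[0],p[1],0]
print("grasp in holder",c*d[0]+s*d[1],-s*d[0]+c*d[1],d[2])
E
```

```text
[[ 0.305  0.952  0.005]
 [ 0.952 -0.305 -0.001]
 [ 0.     0.005 -1.   ]] 0.11857494178536651 [ 5.48724916 -3.07531109  1.7762007 ]
0.2 [ -0.   -1.3 -13.9]
0.4 [ -0.   -5.4 -27.3]
0.6 [ -0.  -12.  -39.6]
0.75 [ -0.1 -18.6 -47.8]
0.85 [ -0.1 -23.6 -52.7]
grasp in holder 0.028816622448842217 -0.0030470303810417633 0.15407621987446793
```

{"api": "servo_tool", "payload": {
  "targets": [
    [-1, 0, -0.3, -7, 0],
    [-1, 0, -1.3, -14, 0],
    [-1, 0, -3, -21, 0],
    [-1, 0, -5.4, -27, 0],
    [-1, 0, -8.5, -34, 0],
    [-1, 0, -12, -40, 0],
    [-1, 0, -15, -44, 0],
    [-1, 0, -19, -48, 0],
    [-1, 0, -21, -50, 0],
    [-1, 0, -24, -53, 0],
    [-1, 0, -24, -53, 0],
    [-1, 0, -24, -53, 0]
  ]
}}

```text
t: 6.33
tcp_pos: [0.631, -0.0107, 0.1889]
eef_rot: [2.534, 1.848, 0.007]
ft_force: [3.6, -2.9, 0.2]
grip_width: 0.113
```

```bash
python3 - <<'E'
from h import *
p=np.load("p.npy")
im=capture("scene");im=cv2.cvtColor(im,cv2.COLOR_RGB2BGR)
c=proj("scene",hold(p,(0,0,.15)))[0];x0,y0=int(c[0]-50),int(c[1]-55)
cv2.imwrite("pics/s3.png",cv2.resize(im[y0:y0+75,x0:x0+100],None,fx=8,fy=8,interpolation=cv2.INTER_CUBIC))
E
```

```text
(no output)
```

View pics/s3.png

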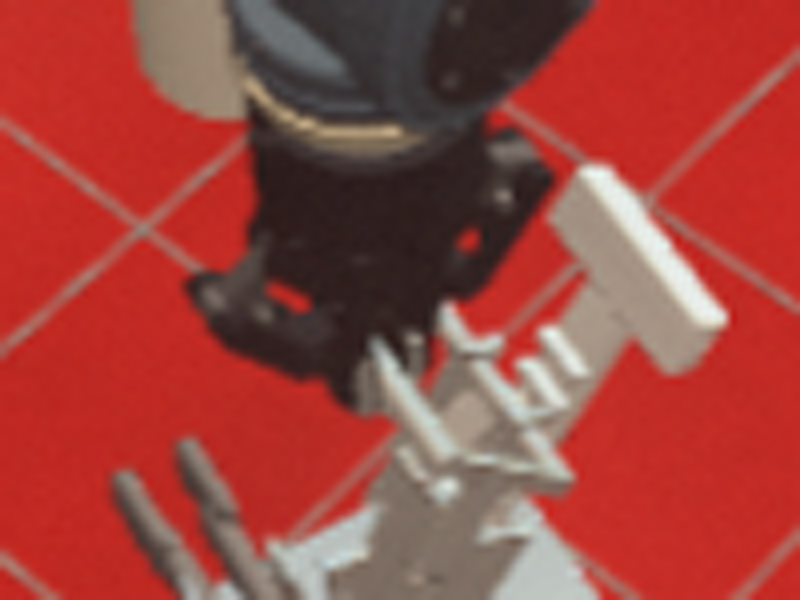

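The bail is held raised at crop (375,340)–(455,455), about 0.85 rad. I'll open a little and withdraw straight up.

{"api": "servo_tool", "payload": {
  "targets": [
    [-0.4, 0, 0, 0, 0],
    [-0.4, 0, 0, 0, 0],
    [-0.4, 0, 0, 0, 0],
    [-0.4, 0, 0, 0, 0],
    [-0.4, 0, 0, -20, 0],
    [-0.4, 0, 0, -45, 0],
    [-0.4, 0, 0, -75, 0],
    [0.5, 0, 0, -105, 0],
    [1, 0, 0, -120, 0],
    [1, 0, 0, -120, 0]
  ]
}}

```text
t: 7.22
tcp_pos: [0.6313, -0.0104, 0.3129]
eef_rot: [2.531, 1.846, 0.014]
ft_force: [-0.0, 0.4, 1.2]
grip_width: 0.712
```

```bash
python3 - <<'E'
from h import *
p=np.load("p.npy")
for k in range(2):
  im=capture("scene")
  print([d["at"].round(4) if hasattr(d["at"],"round") else np.round(d["at"],4) for d in tip_of("scene","bar_grip")[:2]],[np.round(d["at"],4) for d in tip_of("scene","bail")[:1]])
im=cv2.cvtColor(im,cv2.COLOR_RGB2BGR)
t=hold(p,(-.093,0,.191))[0]
c=proj("scene",t)[0];x0,y0=int(c[0]-30),int(c[1]-22)
print(x0,y0,t)
plan([t[0],t[1],.30],p[2]+np.pi/2)
cv2.imwrite("pics/s4.png",cv2.resize(im[y0:y0+45,x0:x0+60],None,fx=13,fy=13,interpolation=cv2.INTER_CUBIC))
cv2.imwrite("pics/s4f.png",im)
E
```

```text
[array([ 0.7162, -0.3613,  0.0022])] [array([ 0.6321, -0.0067,  0.2012])]
[array([0.5384, 0.0235, 0.19  ])] [array([ 0.629 , -0.0058,  0.2033])]
237 193 [0.53813167 0.02201393 0.191     ]
shift mm [  2.8 -97.3   6.9] turn 1.568 or -1.574 | j6 0.221 toolz [ 0.005 -0.002 -1.   ] t 7.52
```

View pics/s4.png

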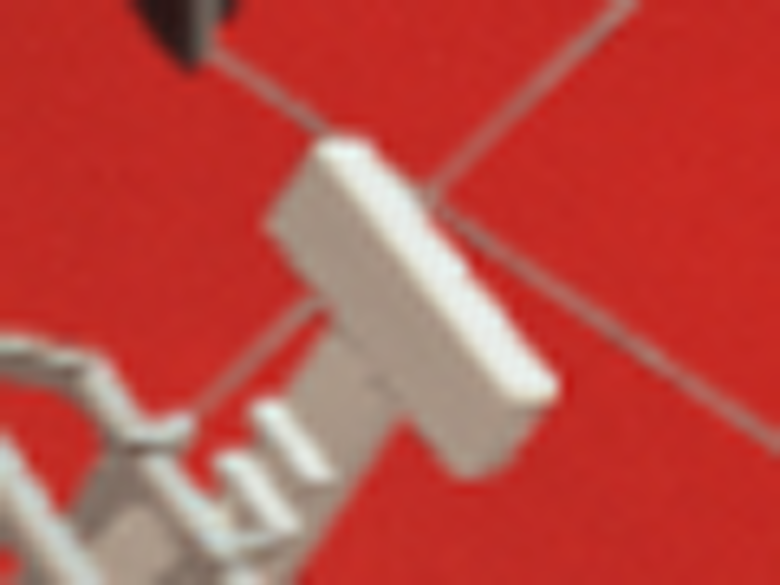

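View pics/s4f.png

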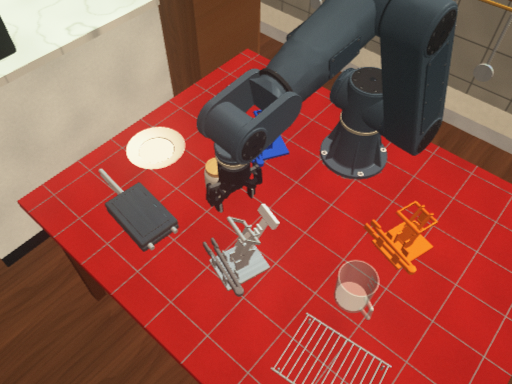

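```bash
python3 - <<'E'
from h import *
p=np.load("p.npy")
# corners scene crop (13x, offset 237,193)
S=np.array([(315,145),(365,138),(510,405),(562,385),(263,222),(470,480)])/13-.5+.5/13+[237,193]
B=[(.008,-.04,.014),(-.008,-.04,.014),(.008,.04,.014),(-.008,.04,.014),(.008,-.04,-.014),(.008,.04,-.014)]
B=np.array(B)
def world(q):
    cx,cy,cz,b,yaw=q
    u=np.array([-np.sin(b),0,np.cos(b)]);w=np.array([np.cos(b),0,np.sin(b)])
    v=B[:,:1]*w+B[:,1:2]*[0,1,0]+B[:,2:]*u
    return hold([cx,cy,yaw],v+[0,0,cz])
f=lambda q:np.concatenate([(proj("scene",world(q))-S).ravel(),[(q[2]-.1895)/.003,(q[3]-.545)/.03,(q[4]-p[2])/.02]])
r=least_squares(f,[.535,.023,.19,.54,p[2]])
print(r.x.round(4),np.round(r.fun,2))
q=r.x;c,s=np.cos(p[2]),np.sin(p[2]);d=q[:2]-p[:2]
print("in holder",c*d[0]+s*d[1],-s*d[0]+c*d[1])
# top
im=cv2.imread("pics/top0.png")
cc=proj("top",q[:3])[0];x0,y0=int(cc[0]-20),int(cc[1]-15)
b=cv2.resize(im[y0:y0+30,x0:x0+40],None,fx=20,fy=20,interpolation=cv2.INTER_CUBIC)
k=((proj("top",world(q))-[x0-.5,y0-.5])*20).astype(int)
for i in (0,1,2,3,4,5): cv2.circle(b,tuple(int(v) for v in k[i]),4,(0,255,0) if i<4 else (255,0,0),-1)
cv2.imwrite("pics/tc.png",b)
np.save("q.npy",q)
E
```

```text
[ 0.5366  0.0238  0.1893  0.537  -0.3047] [ 0.06 -0.62  0.22 -0.37  0.54 -0.65  0.55  0.41 -0.31  0.53 -1.08  0.67
 -0.08 -0.27  0.14]
in holder -0.09496299567264288 0.0012249607812385849
```

View pics/tc.png

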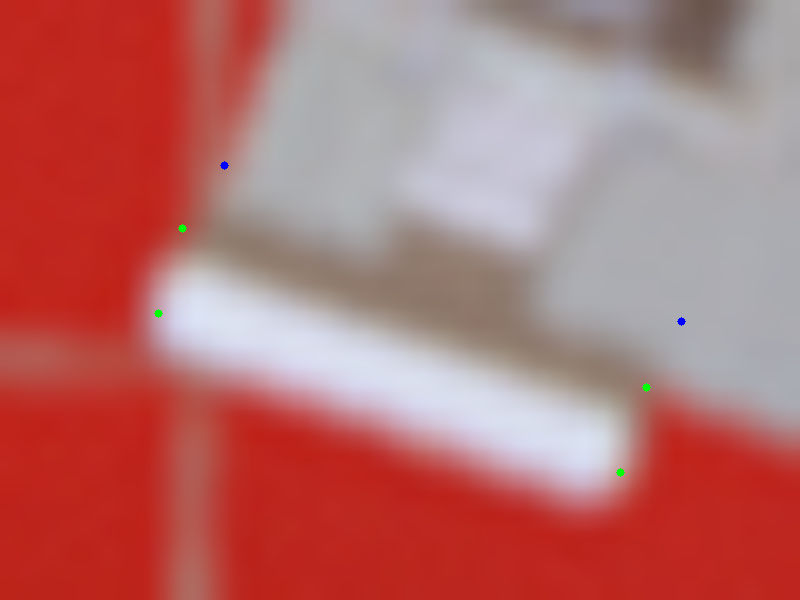

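The bail stays up at z 0.202, which is about 0.84 rad. The servo only turns the tool about its own vertical axis, so pinching the leaning crosspiece across its thickness would lever it upright. I'll pinch its flat 80 mm end faces instead, with the jaws along the holder's y, which leaves the lean free.

{"api": "servo_tool", "payload": {
  "targets": [
    [1, 1, -20, 7, -0.12],
    [1, 1, -40, 7, -0.24],
    [1, 2, -60, 7, -0.36],
    [1, 2, -80, 7, -0.48],
    [1, 3, -98, 7, -0.6],
    [1, 3, -99, 7, -0.72],
    [1, 3, -99, 7, -0.84],
    [1, 3, -99, 7, -0.96],
    [1, 3, -99, 7, -1.08],
    [1, 3, -99, 7, -1.2],
    [1, 3, -99, 7, -1.32],
    [1, 3, -99, 7, -1.44]
  ]
}}

```text
t: 8.52
tcp_pos: [0.5363, 0.0227, 0.299]
eef_rot: [0.678, 3.064, -0.001]
ft_force: [0.8, -0.1, -0.1]
grip_width: 1.004
```

```bash
python3 - <<'E'
from h import *
p=np.load("p.npy")
t=hold(p,(-.096,.0015,.25))[0]
plan(t,p[2]+np.pi/2)
E
```

```text
shift mm [ 1.4  1.3 49. ] turn -0.128 or 3.014 | j6 -1.179 toolz [ 0.003 -0.002 -1.   ] t 8.52
```

{"api": "servo_tool", "payload": {
  "targets": [
    [1, 1.4, 1.3, 20, -0.1],
    [1, 1.4, 1.3, 40, -0.128],
    [1, 1.4, 1.3, 60, -0.128],
    [1, 1.4, 1.3, 64, -0.128],
    [1, 1.4, 1.3, 64, -0.128]
  ]
}}

```text
t: 8.93
tcp_pos: [0.535, 0.0244, 0.2336]
eef_rot: [-0.481, -3.104, 0.002]
ft_force: [-0.0, 0.9, -0.0]
grip_width: 0.998
```

```bash
python3 - <<'E'
from h import *
p=np.load("p.npy")
plan(hold(p,(-.096,.0015,.158))[0],p[2]+np.pi/2)
for n in("scene","top"):
    im=cv2.cvtColor(capture(n),cv2.COLOR_RGB2BGR)
    c=proj(n,hold(p,(-.093,0,.2)))[0];x0,y0=int(c[0]-35),int(c[1]-26)
    cv2.imwrite(f"pics/g1{n}.png",cv2.resize(im[y0:y0+52,x0:x0+70],None,fx=11,fy=11,interpolation=cv2.INTER_CUBIC))
E
```

```text
shift mm [-0.7  0.3 75.6] turn -0.0 or 3.141 | j6 -1.303 toolz [-0.    -0.002 -1.   ] t 8.93
```

View pics/g1scene.png

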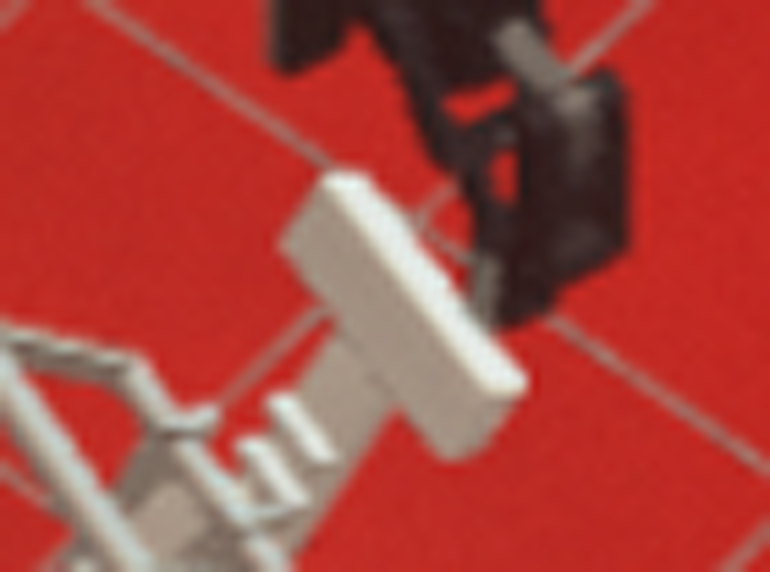

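View pics/g1top.png

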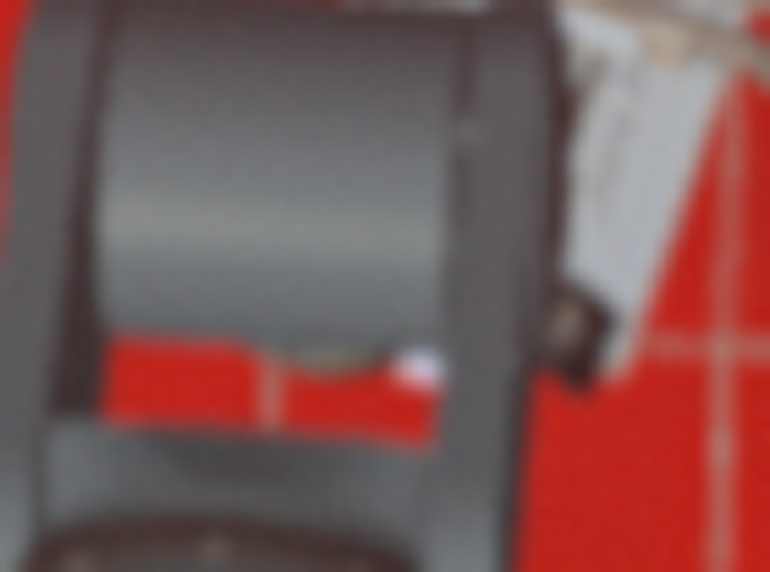

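```bash
python3 - <<'E'
from h import *
p=np.load("p.npy");n="scene"
c=proj(n,hold(p,(-.093,0,.2)))[0];x0,y0=int(c[0]-35),int(c[1]-26)
b=cv2.imread("pics/g1scene.png")
o=get_obs();M=R.from_rotvec(o["eef_rot"]).as_matrix()
print(M.round(3))
for dz in(-.013,):
  for sx in(-.011,.011):
    for sy in(-.0425,.0425):
      P=o["tcp_pos"]+M@[sx,sy,dz]
      k=((proj(n,P)[0]-[x0-.5,y0-.5])*11).astype(int);print(sx,sy,k)
      cv2.circle(b,tuple(int(v) for v in k),4,(0,255,0),-1)
      P[2]-=.0756
      k=((proj(n,P)[0]-[x0-.5,y0-.5])*11).astype(int);print(sx,sy,k)
      cv2.circle(b,tuple(int(v) for v in k),4,(255,0,0),-1)
cv2.imwrite("pics/g2.png",b)
E
```

```text
[[-0.953  0.303  0.004]
 [ 0.303  0.953 -0.002]
 [-0.004 -0.    -1.   ]]
-0.011 -0.0425 [286  79]
-0.011 -0.0425 [282 255]
-0.011 0.0425 [470 317]
-0.011 0.0425 [458 488]
0.011 -0.0425 [360  43]
0.011 -0.0425 [353 220]
0.011 0.0425 [546 279]
0.011 0.0425 [530 451]
```

View pics/g2.png

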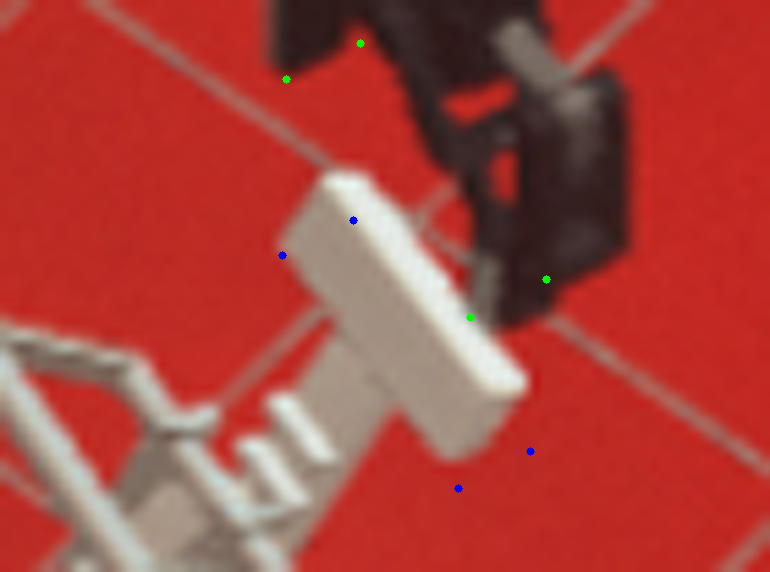

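The projected fingertips (green) agree with the picture. The projected position after the descent (blue) leaves about 2.5 mm at each crosspiece end, so I'm descending gently.

{"api": "servo_tool", "payload": {
  "targets": [
    [1, -0.7, 0.3, 10, 0],
    [1, -0.7, 0.3, 18, 0],
    [1, -0.7, 0.3, 24, 0],
    [1, -0.7, 0.3, 29, 0],
    [1, -0.7, 0.3, 34, 0],
    [1, -0.7, 0.3, 39, 0],
    [1, -0.7, 0.3, 44, 0],
    [1, -0.7, 0.3, 48, 0],
    [1, -0.7, 0.3, 48, 0]
  ]
}}

```text
t: 9.78
tcp_pos: [0.5367, 0.0244, 0.1869]
eef_rot: [0.481, 3.102, -0.002]
ft_force: [0.1, -0.9, -1.7]
grip_width: 1.002
```

```bash
python3 - <<'E'
from h import *
p=np.load("p.npy")
o=get_obs();print(o["ft_force"],o["torque"],o["tcp_pos"])
plan(hold(p,(-.096,.0015,.158))[0],p[2]+np.pi/2)
n="scene"
im=cv2.cvtColor(capture(n),cv2.COLOR_RGB2BGR)
c=proj(n,hold(p,(-.093,0,.2)))[0];x0,y0=int(c[0]-35),int(c[1]-26)
cv2.imwrite(f"pics/g3.png",cv2.resize(im[y0:y0+52,x0:x0+70],None,fx=11,fy=11,interpolation=cv2.INTER_CUBIC))
E
```

```text
[ 0.13048663 -0.86420152 -1.69251353] [-0.01957392 -0.00355688  0.02359344] [0.5366591  0.02437735 0.1868767 ]
shift mm [ 1.  -0.3 28.9] turn -0.0 or 3.141 | j6 -1.303 toolz [ 0.002 -0.002 -1.   ] t 9.78
```

View pics/g3.png

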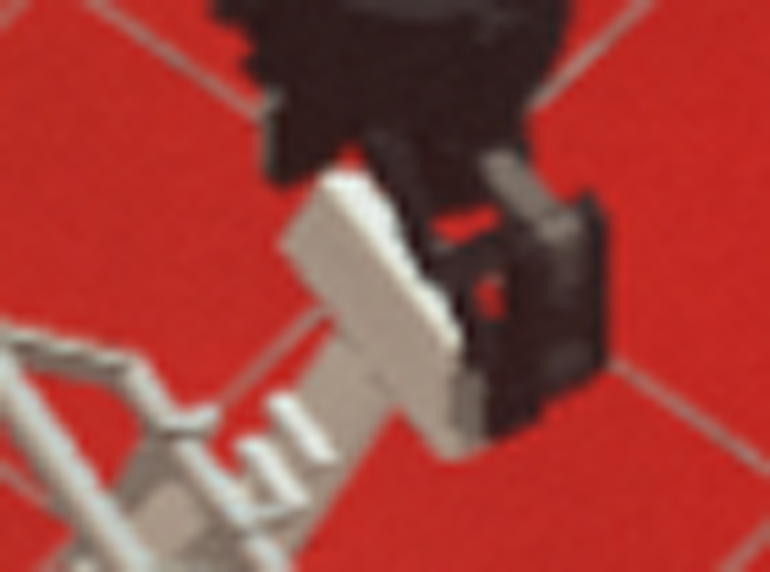

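The tips are past the crosspiece's top edge on both sides, and there is no contact force.

{"api": "servo_tool", "payload": {
  "targets": [
    [1, 0.5, 0, 6, 0],
    [1, 0.5, 0, 12, 0],
    [1, 0.5, 0, 18, 0],
    [1, 0.5, 0, 24, 0],
    [1, 0.5, 0, 28, 0],
    [1, 0.5, 0, 28, 0]
  ]
}}

```text
t: 10.33
tcp_pos: [0.536, 0.0245, 0.1583]
eef_rot: [0.481, 3.103, -0.002]
ft_force: [-0.1, 0.6, -0.6]
grip_width: 1.004
```

```bash
python3 - <<'E'
from h import *
p=np.load("p.npy")
o=get_obs();print(o["ft_force"],o["torque"],o["tcp_pos"])
plan(hold(p,(-.096,.0015,.158))[0],p[2]+np.pi/2)
n="scene"
im=cv2.cvtColor(capture(n),cv2.COLOR_RGB2BGR)
c=proj(n,hold(p,(-.093,0,.2)))[0];x0,y0=int(c[0]-35),int(c[1]-26)
cv2.imwrite(f"pics/g4.png",cv2.resize(im[y0:y0+52,x0:x0+70],None,fx=11,fy=11,interpolation=cv2.INTER_CUBIC))
E
```

```text
[-0.05600513  0.61782359 -0.60593259] [ 0.0277477  -0.01284074  0.01700836] [0.53601402 0.02446915 0.15828935]
shift mm [ 0.2 -0.2  0.3] turn -0.0 or 3.141 | j6 -1.303 toolz [ 0.001 -0.002 -1.   ] t 10.33
```

View pics/g4.png

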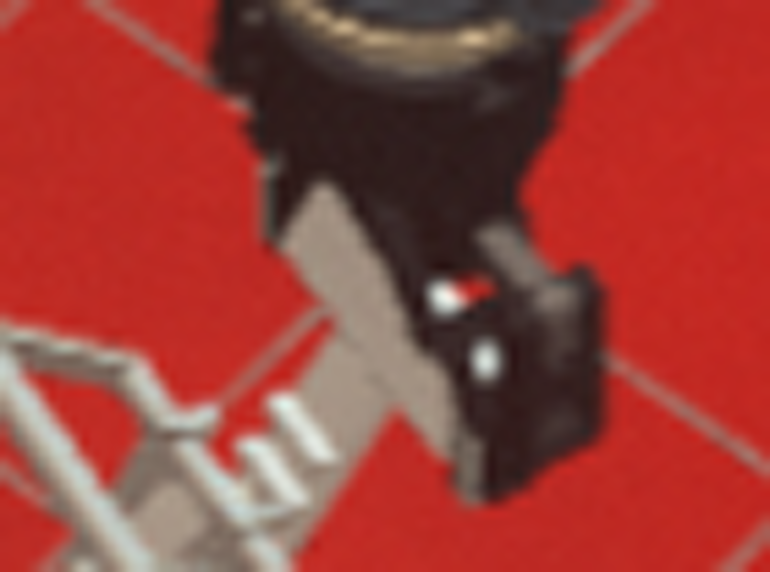

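Both pads are alongside the end faces, so I'm closing.

{"api": "servo_tool", "payload": {
  "targets": [
    [-1, 0, 0, 0, 0],
    [-1, 0, 0, 0, 0],
    [-1, 0, 0, 0, 0],
    [-1, 0, 0, 0, 0]
  ]
}}

```text
t: 10.72
tcp_pos: [0.5364, 0.0244, 0.1595]
eef_rot: [0.481, 3.102, -0.002]
ft_force: [-3.0, -0.3, 6.0]
grip_width: 0.922
```

```bash
python3 - <<'E'
from h import *
p=np.load("p.npy")
o=get_obs();print(o["ft_force"],o["torque"],o["tcp_pos"],o["grip_width"])
M=R.from_rotvec(o["eef_rot"]).as_matrix();print(M.round(3))
for b in(30,31.5):
  b=np.radians(b)
  u=hold([0,0,p[2]],(-np.sin(b),0,np.cos(b)))[0];print("per mm along",(M.T@u).round(3))
E
```

```text
[-2.95661557 -0.31434367  5.96537036] [-0.14176116  0.44661926 -0.06880372] [0.53643536 0.02444573 0.15952168] 0.9224424019186306
[[-0.953  0.303  0.003]
 [ 0.303  0.953 -0.002]
 [-0.003 -0.001 -1.   ]]
per mm along [ 0.497 -0.001 -0.868]
per mm along [ 0.52  -0.001 -0.854]
```

{"api": "servo_tool", "payload": {
  "targets": [
    [-1, 1, 0, -1.7, 0],
    [-1, 2, 0, -3.5, 0],
    [-1, 4, 0, -7, 0],
    [-1, 6, 0, -10.4, 0],
    [-1, 7.5, 0, -13, 0],
    [-1, 7.5, 0, -13, 0]
  ]
}}

```text
t: 11.22
tcp_pos: [0.529, 0.0269, 0.173]
eef_rot: [0.481, 3.101, -0.002]
ft_force: [1.6, 1.0, -2.3]
grip_width: 0.927
```

```bash
cat > s.py <<'E'
from h import *
import sys
p=np.load("p.npy")
o=get_obs();M=R.from_rotvec(o["eef_rot"]).as_matrix()
print("F tool",(M.T@o["ft_force"]).round(1),"T tool",(M.T@o["torque"]).round(2),o["tcp_pos"].round(4),o["grip_width"],M[:,2].round(3))
n="scene"
im=cv2.cvtColor(capture(n),cv2.COLOR_RGB2BGR)
c=proj(n,hold(p,(-.093,0,.2)))[0];x0,y0=int(c[0]-35),int(c[1]-26)
if len(sys.argv)>1: cv2.imwrite(f"pics/{sys.argv[1]}.png",cv2.resize(im[y0-30:y0+82,x0-40:x0+110],None,fx=5,fy=5,interpolation=cv2.INTER_CUBIC))
E
python3 s.py d1
```

```text
F tool [-1.2  1.4  2.3] T tool [-0.02  0.06 -0.04] [0.529  0.0269 0.173 ] 0.9269643360599836 [ 0.003 -0.002 -1.   ]
```

View pics/d1.png

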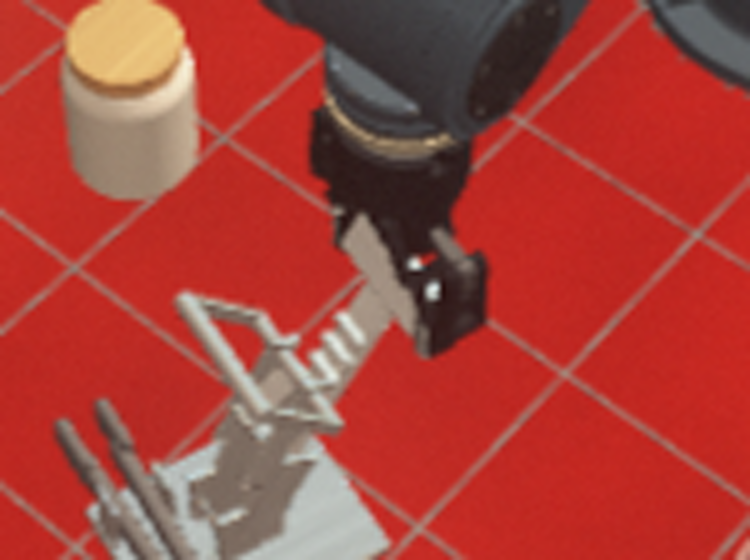

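The bar is sliding out: a third tooth now shows at (350,327) and the forces are small. I'll keep drawing.

{"api": "servo_tool", "payload": {
  "targets": [
    [-1, 4, 0, -7, 0],
    [-1, 8, 0, -14, 0],
    [-1, 12, 0, -21, 0],
    [-1, 16, 0, -28, 0],
    [-1, 20, 0, -35, 0],
    [-1, 20, 0, -35, 0]
  ]
}}

```text
t: 11.77
tcp_pos: [0.5097, 0.0332, 0.2094]
eef_rot: [0.48, 3.1, -0.001]
ft_force: [0.5, -0.5, -2.4]
grip_width: 0.921
```

```bash
python3 s.py
```

```text
F tool [-0.6 -0.4  2.4] T tool [0.02 0.21 0.02] [0.5097 0.0332 0.2094] 0.921213255891628 [ 0.005 -0.002 -1.   ]
```

{"api": "servo_tool", "payload": {
  "targets": [
    [-1, 4, 0, -7, 0],
    [-1, 8, 0, -14, 0],
    [-1, 12, 0, -21, 0],
    [-1, 16, 0, -28, 0],
    [-1, 20, 0, -35, 0],
    [-1, 24, 0, -42, 0],
    [-1, 28, 0, -49, 0],
    [-1, 32, 0, -56, 0],
    [-1, 32, 0, -56, 0]
  ]
}}

```text
t: 12.57
tcp_pos: [0.479, 0.0431, 0.266]
eef_rot: [0.48, 3.098, -0.001]
ft_force: [0.2, -0.1, -3.0]
grip_width: 0.925
```

```bash
python3 s.py d2
```

```text
F tool [-0.2 -0.1  3. ] T tool [-0.05  0.07  0.  ] [0.479  0.0431 0.266 ] 0.9247927681947076 [ 0.006 -0.002 -1.   ]
```

View pics/d2.png

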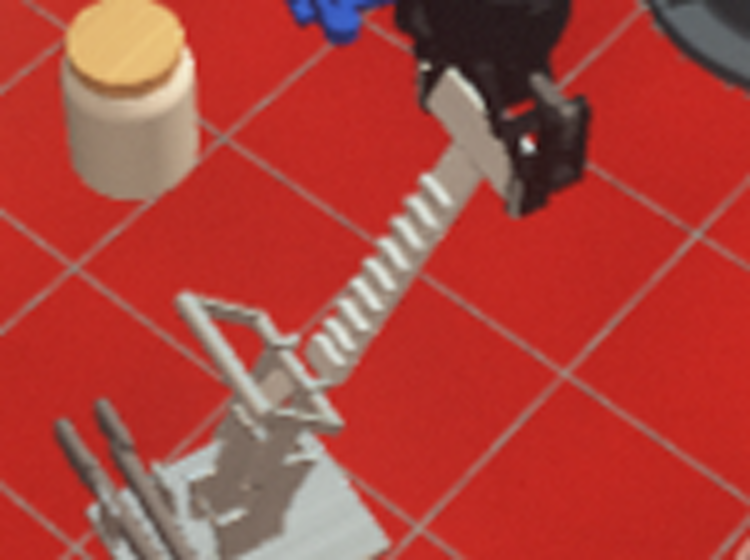

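The bar is free of the sleeve, with its foot at (330,375) in the crop and the lean kept. I'll raise it clear of the pawl and measure the jug.

{"api": "servo_tool", "payload": {
  "targets": [
    [-1, 6, 0, -12, 0],
    [-1, 12, 0, -24, 0],
    [-1, 18, 0, -36, 0],
    [-1, 24, 0, -48, 0],
    [-1, 24, 0, -48, 0],
    [-1, 24, 0, -48, 0]
  ]
}}

```text
t: 13.12
tcp_pos: [0.4562, 0.0503, 0.313]
eef_rot: [0.479, 3.098, -0.001]
ft_force: [-0.6, -0.9, -3.1]
grip_width: 0.922
```

```bash
cat > j.py <<'E'
from h import *
for n in("scene","top"):
    im=cv2.cvtColor(capture(n),cv2.COLOR_RGB2BGR)
    d=tip_of(n,"jug");print(n,[(np.round(k["at"],4),round(k["confidence"],2)) for k in d[:2]])
    J=np.array([.490,.311,0]);a=np.linspace(0,2*np.pi,73)
    c=proj(n,J+[0,0,.07])[0];x0,y0=int(c[0]-35),int(c[1]-26)
    b=cv2.resize(im[y0:y0+52,x0:x0+70],None,fx=11,fy=11,interpolation=cv2.INTER_CUBIC)
    for r,z in((.056,.12),(.05,0)):
        q=((proj(n,J+np.c_[r*np.cos(a),r*np.sin(a),a*0+z])-[x0-.5,y0-.5])*11).astype(np.int32)
        cv2.polylines(b,[q.reshape(-1,1,2)],True,(0,255,0),1)
    cv2.imwrite(f"pics/j_{n}.png",b)
E
python3 j.py; python3 s.py
```

```text
scene [(array([0.4875, 0.309 , 0.0018]), 0.69), (array([ 0.4815, -0.5639,  0.0012]), 0.48)]
top [(array([ 0.4906,  0.3118, -0.0013]), 0.92)]
F tool [ 0.8 -0.1  3.9] T tool [ 0.    0.11 -0.02] [0.4559 0.0502 0.3122] 0.9260084906686142 [ 0.004 -0.002 -1.   ]
```

View pics/j_scene.png

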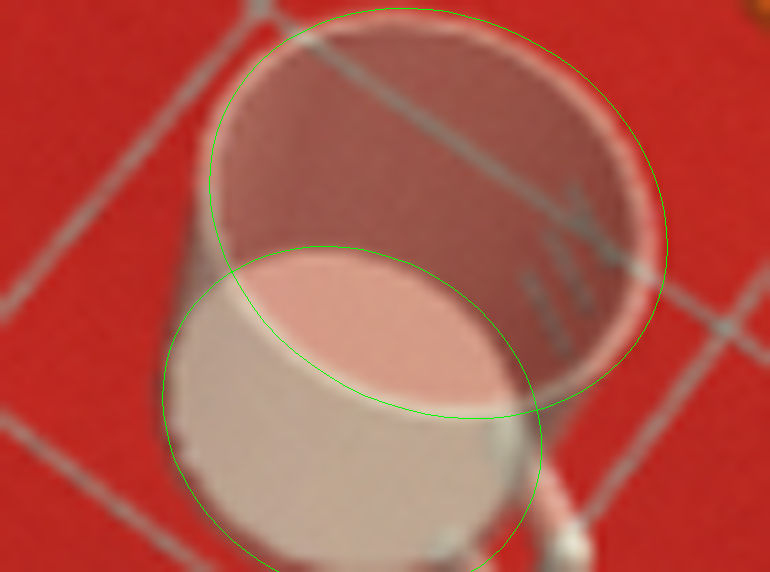

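View pics/j_top.png

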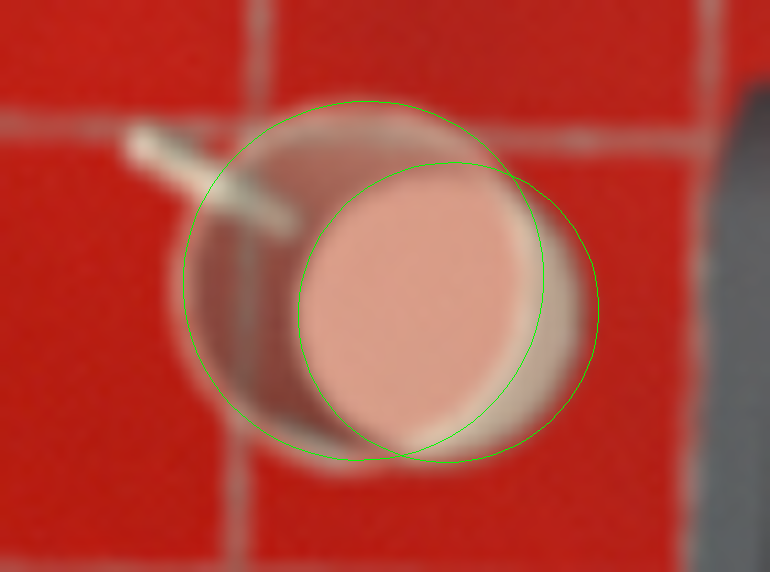

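```bash
python3 - <<'E'
from h import *
p=np.load("p.npy");n="scene"
im=cv2.cvtColor(capture(n),cv2.COLOR_RGB2BGR)
o=get_obs();M=R.from_rotvec(o["eef_rot"]).as_matrix()
g=o["tcp_pos"]+np.array([0,0,.031])
c=proj(n,g-[0,0,.06])[0];x0,y0=int(c[0]-70),int(c[1]-45)
S=6;b=cv2.resize(im[y0:y0+100,x0:x0+130],None,fx=S,fy=S,interpolation=cv2.INTER_CUBIC)
for deg,col in((28,(255,0,0)),(32,(0,255,0)),(36,(255,255,0))):
    a=np.radians(deg);u=hold([0,0,p[2]],(-np.sin(a),0,np.cos(a)))[0]
    for s in(0,.186):
        P=g-u*s
        k=((proj(n,P)[0]-[x0-.5,y0-.5])*S).astype(int);cv2.circle(b,tuple(int(v) for v in k),3,col,-1)
cv2.imwrite("pics/f.png",b)
J=np.array([.4875,.3105,0]);a=np.linspace(0,2*np.pi,73)
c=proj(n,J+[0,0,.07])[0];x0,y0=int(c[0]-35),int(c[1]-26)
b=cv2.resize(im[y0:y0+52,x0:x0+70],None,fx=11,fy=11,interpolation=cv2.INTER_CUBIC)
for r,z in((.056,.12),(.05,0)):
        q=((proj(n,J+np.c_[r*np.cos(a),r*np.sin(a),a*0+z])-[x0-.5,y0-.5])*11).astype(np.int32)
        cv2.polylines(b,[q.reshape(-1,1,2)],True,(0,255,0),1)
cv2.imwrite(f"pics/j2.png",b)
E
```

```text
(no output)
```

View pics/f.png

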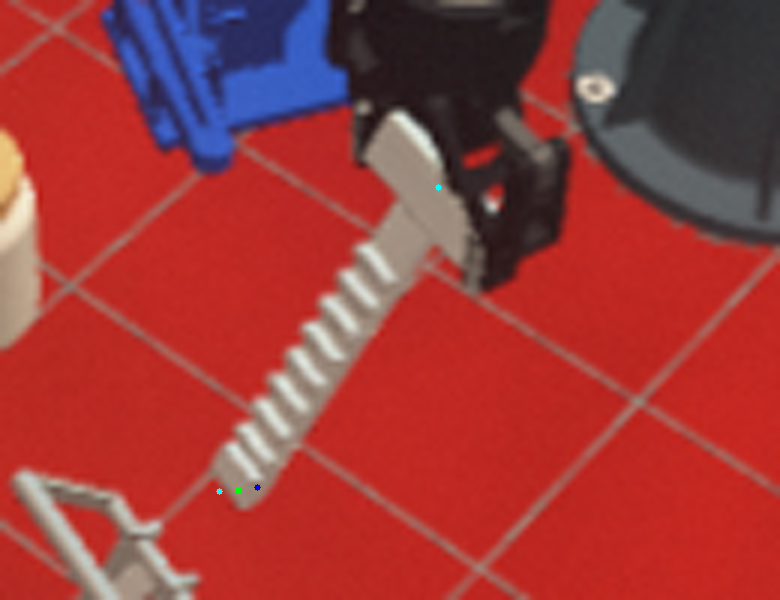

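View pics/j2.png

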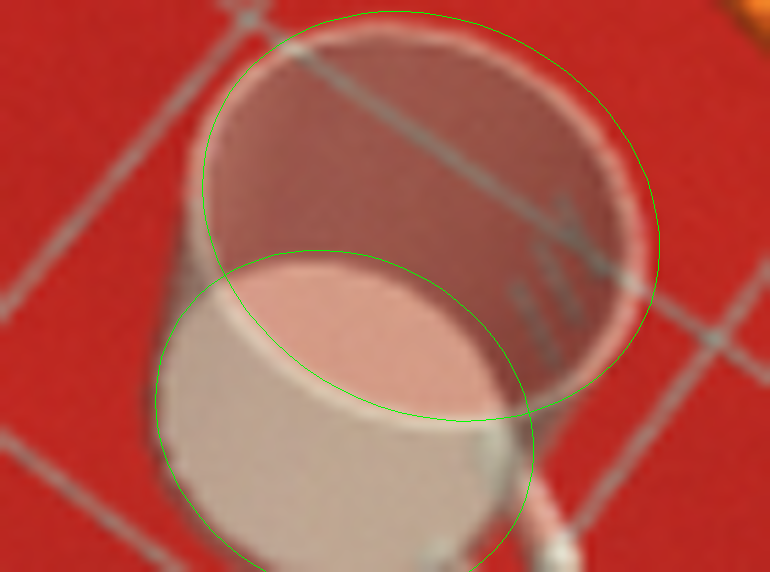

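```bash
python3 - <<'E'
from h import *
n="scene";J=np.array([.4875,.3105,.12]);a=proj(n,J)[0]
G=np.array([(proj(n,J+d)[0]-a)*11 for d in(np.array([.001,0,0]),np.array([0,.001,0]))]).T
print(G,np.linalg.solve(G,[-13.5,11]))
n="top";J=np.array([.490,.311,.12]);a=proj(n,J)[0]
G=np.array([(proj(n,J+d)[0]-a)*11 for d in(np.array([.001,0,0]),np.array([0,.001,0]))]).T
print(np.linalg.solve(G,[-10,10]))
E
```

```text
[[-2.19318579  3.44301864]
 [ 2.74538221  2.41292278]] [ 4.77792993 -0.87746024]
[-3.20223693  2.96681557]
```

```bash
python3 - <<'E'
from h import *
p=np.load("p.npy")
plan([.4294,.3301,.312],p[2]+np.pi/2)
E
```

```text
shift mm [ 1.100e+02  2.587e+02 -1.000e-01] turn 0.0 or -3.141 | j6 -1.254 toolz [ 0.004 -0.002 -1.   ] t 13.42
```

{"api": "servo_tool", "payload": {
  "targets": [
    [-1, 8, 18, 0, 0],
    [-1, 17, 40, 0, 0],
    [-1, 27, 64, 0, 0],
    [-1, 38, 90, 0, 0],
    [-1, 49, 116, 0, 0],
    [-1, 60, 142, 0, 0],
    [-1, 71, 168, 0, 0],
    [-1, 82, 194, 0, 0],
    [-1, 92, 217, 0, 0],
    [-1, 101, 238, 0, 0],
    [-1, 107, 252, 0, 0],
    [-1, 110, 259, 0, 0]
  ]
}}

```text
t: 14.42
tcp_pos: [0.4291, 0.332, 0.3113]
eef_rot: [0.478, 3.101, -0.002]
ft_force: [-0.5, 0.1, -3.0]
grip_width: 0.923
```

```bash
cat > v.py <<'E'
from h import *
import sys
p=np.load("p.npy");n="scene"
im=cv2.cvtColor(capture(n),cv2.COLOR_RGB2BGR)
o=get_obs();M=R.from_rotvec(o["eef_rot"]).as_matrix()
print("F",o["ft_force"].round(1),o["tcp_pos"].round(4),o["grip_width"],M[:,2].round(3))
J=np.array([.491,.3105,0]);a=np.linspace(0,2*np.pi,73)
c=proj(n,J+[0,0,.1])[0];x0,y0=int(c[0]-55),int(c[1]-55)
S=7;b=cv2.resize(im[y0:y0+84,x0:x0+112],None,fx=S,fy=S,interpolation=cv2.INTER_CUBIC)
def dot(P,col):
    k=((proj(n,P)[0]-[x0-.5,y0-.5])*S).astype(int);cv2.circle(b,tuple(int(v) for v in k),3,col,-1)
for r,z in((.056,.12),(.05,0)):
    q=((proj(n,J+np.c_[r*np.cos(a),r*np.sin(a),a*0+z])-[x0-.5,y0-.5])*S).astype(np.int32)
    cv2.polylines(b,[q.reshape(-1,1,2)],True,(0,255,0),1)
g=o["tcp_pos"]+np.array([0,0,.031])
for deg,col in((0,(255,255,0)),(32,(255,0,0))):
    t=np.radians(deg);u=hold([0,0,p[2]],(-np.sin(t),0,np.cos(t)))[0]
    dot(g,col);dot(g-u*.186,col)
cv2.imwrite(f"pics/{sys.argv[1]}.png",b)
E
python3 v.py v1; python3 - <<'E'
from h import *
p=np.load("p.npy")
plan([.4294,.3301,.312],p[2]+np.pi/2)
E
```

```text
F [-0.9  0.2 -2.5] [0.4291 0.3322 0.3113] 0.9236642659777518 [ 0.004 -0.002 -1.   ]
shift mm [-0.9 -1.9 -0.7] turn 0.002 or -3.14 | j6 -0.69 toolz [ 0.004 -0.002 -1.   ] t 14.47
```

View pics/v1.png

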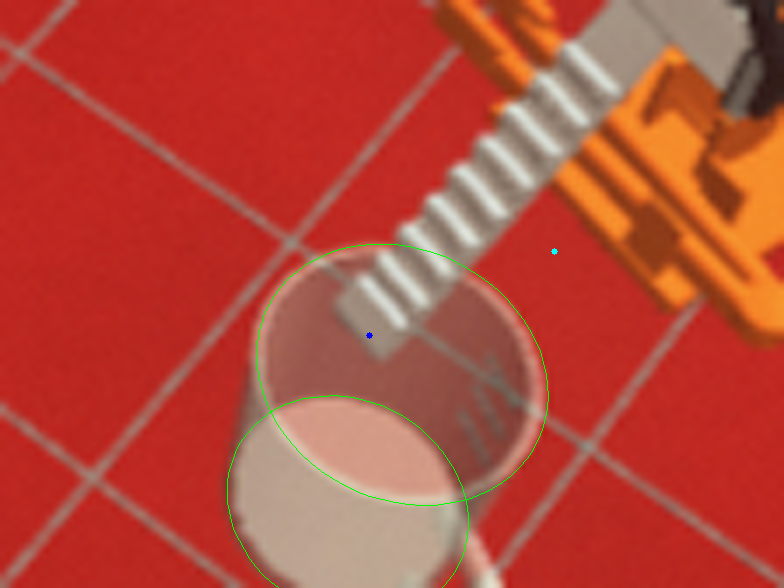

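The foot is over the jug mouth at (372,325) and the model matches. I'm lowering it part way.

{"api": "servo_tool", "payload": {
  "targets": [
    [-1, -0.9, -2, 0, 0],
    [-1, -0.9, -2, 10, 0],
    [-1, -0.9, -2, 22, 0],
    [-1, -0.9, -2, 36, 0],
    [-1, -0.9, -2, 50, 0],
    [-1, -0.9, -2, 64, 0],
    [-1, -0.9, -2, 76, 0],
    [-1, -0.9, -2, 86, 0],
    [-1, -0.9, -2, 90, 0],
    [-1, -0.9, -2, 90, 0]
  ]
}}

```text
t: 15.3
tcp_pos: [0.4295, 0.3291, 0.2203]
eef_rot: [0.479, 3.102, -0.003]
ft_force: [0.1, -0.3, -2.7]
grip_width: 0.926
```

```bash
python3 v.py v2; python3 - <<'E'
from h import *
p=np.load("p.npy")
plan([.4294,.3301,.133],p[2]+np.pi/2)
E
```

```text
F [ 0.1  0.9 -2.4] [0.4298 0.3295 0.2211] 0.9293193796473557 [ 0.003 -0.002 -1.   ]
shift mm [ 0.9  0.6 88.1] turn 0.001 or -3.14 | j6 -0.693 toolz [ 0.003 -0.002 -1.   ] t 15.35
```

View pics/v2.png

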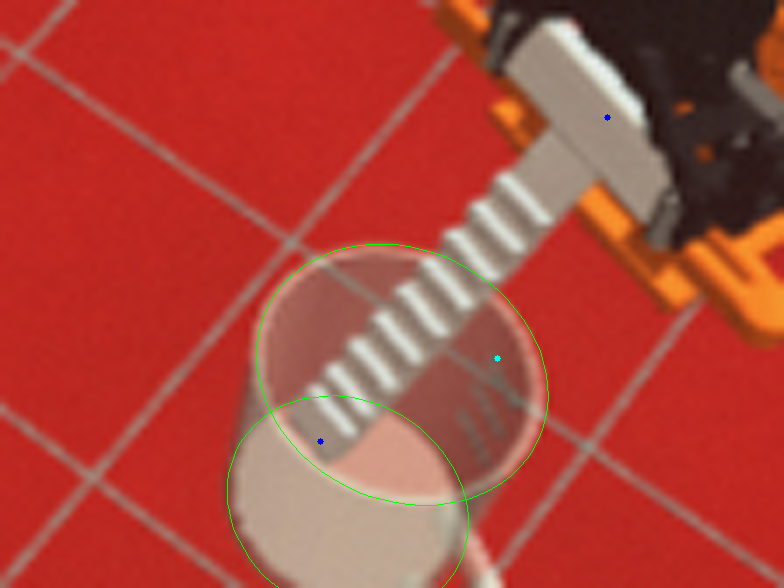

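The foot is inside the jug at (320,435) with no contact. I'm lowering further.

{"api": "servo_tool", "payload": {
  "targets": [
    [-1, 0.5, 0, 8, 0],
    [-1, 0.5, 0, 16, 0],
    [-1, 0.5, 0, 24, 0],
    [-1, 0.5, 0, 32, 0],
    [-1, 0.5, 0, 40, 0],
    [-1, 0.5, 0, 48, 0],
    [-1, 0.5, 0, 56, 0],
    [-1, 0.5, 0, 64, 0],
    [-1, 0.5, 0, 70, 0],
    [-1, 0.5, 0, 70, 0]
  ]
}}

```text
t: 16.18
tcp_pos: [0.4291, 0.3292, 0.1497]
eef_rot: [0.479, 3.103, -0.004]
ft_force: [-0.4, 0.0, -2.8]
grip_width: 0.922
```

```bash
python3 v.py v3; python3 - <<'E'
from h import *
p=np.load("p.npy")
plan([.4294,.3301,.133],p[2]+np.pi/2)
print(np.round(tip_of("scene","jug")[0]["at"],4))
E
```

```text
F [ 0.7 -0.8 -2.2] [0.4293 0.3293 0.1505] 0.9282194076072556 [ 0.002 -0.002 -1.   ]
shift mm [ 0.2  0.8 17.5] turn 0.001 or -3.14 | j6 -0.692 toolz [ 0.002 -0.002 -1.   ] t 16.23
[4.880e-01 3.113e-01 2.000e-04]
```

View pics/v3.png

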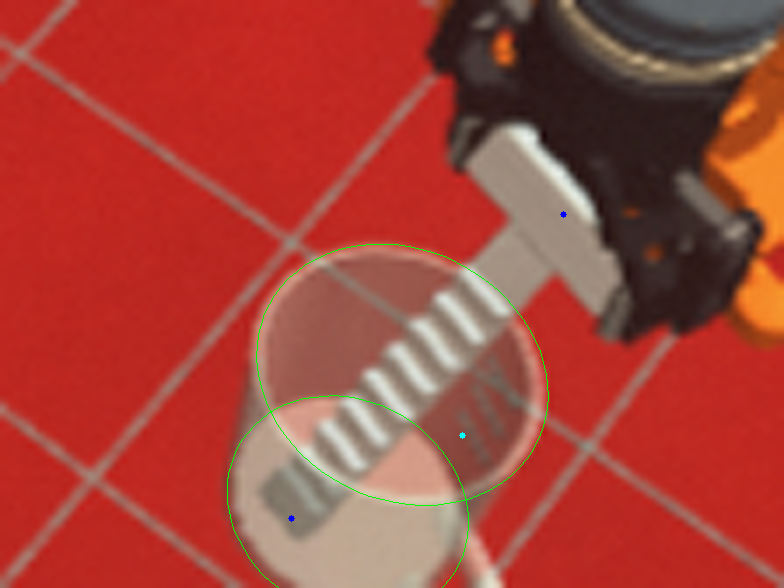

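{"api": "servo_tool", "payload": {
  "targets": [
    [-1, 0.2, 0, 3, 0],
    [-1, 0.2, 0, 6, 0],
    [-1, 0.2, 0, 9, 0],
    [-1, 0.2, 0, 11, 0],
    [-1, 0.2, 0, 13, 0],
    [-1, 0.2, 0, 13, 0]
  ]
}}

```text
t: 16.78
tcp_pos: [0.4293, 0.3294, 0.1377]
eef_rot: [0.479, 3.102, -0.003]
ft_force: [-1.4, -0.1, -3.4]
grip_width: 0.922
```

{"api": "servo_tool", "payload": {
  "targets": [
    [-1, 0, 0, 1, 0],
    [-1, 0, 0, 2, 0],
    [-1, 0, 0, 3, 0],
    [-1, 0, 0, 4, 0],
    [-1, 0, 0, 4, 0]
  ]
}}

```text
t: 17.2
tcp_pos: [0.429, 0.3298, 0.1347]
eef_rot: [0.479, 3.102, -0.002]
ft_force: [-6.9, -1.5, 10.6]
grip_width: 0.925
```

```bash
python3 v.py v4; python3 - <<'E'
from h import *
print(np.round(tip_of("scene","jug")[0]["at"],4))
E
```

```text
F [-7.7 -0.4 11.2] [0.429  0.3297 0.1347] 0.9249996629441696 [ 0.003 -0.002 -1.   ]
[0.4869 0.3122 0.0013]
```

View pics/v4.png

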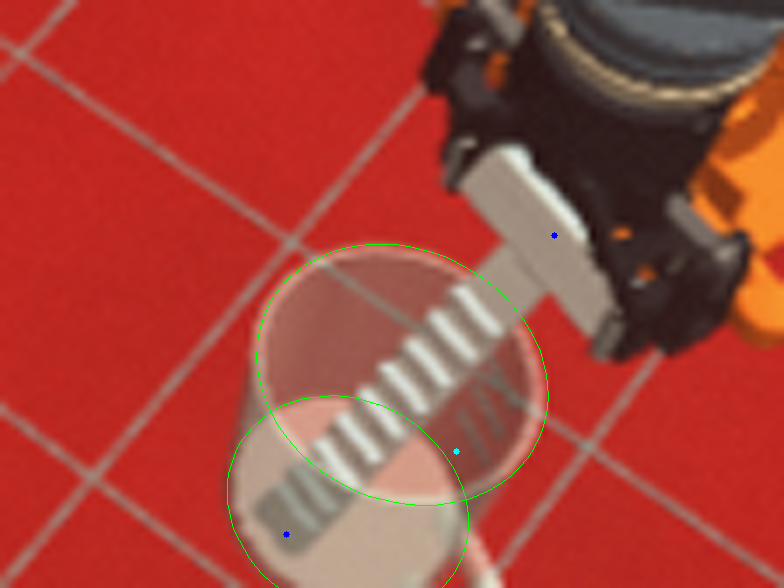

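The foot is on the floor with about 13 N and the jug has not moved. I'll ease up 1 mm and open.

{"api": "servo_tool", "payload": {
  "targets": [
    [-1, 0, 0, -1, 0],
    [-1, 0, 0, -1, 0],
    [0.9, 0, 0, -1, 0],
    [0.95, 0, 0, -1, 0],
    [1, 0, 0, -1, 0],
    [1, 0, 0, -1, 0],
    [1, 0, 0, -1, 0]
  ]
}}

```text
t: 17.88
tcp_pos: [0.4291, 0.3297, 0.1357]
eef_rot: [0.479, 3.102, -0.002]
ft_force: [0.1, 0.0, 0.4]
grip_width: 0.996
```

```bash
python3 v.py v5
```

```text
F [-0.2 -0.5  1. ] [0.4291 0.3297 0.1357] 0.9986657860717725 [ 0.003 -0.002 -1.   ]
```

View pics/v5.png

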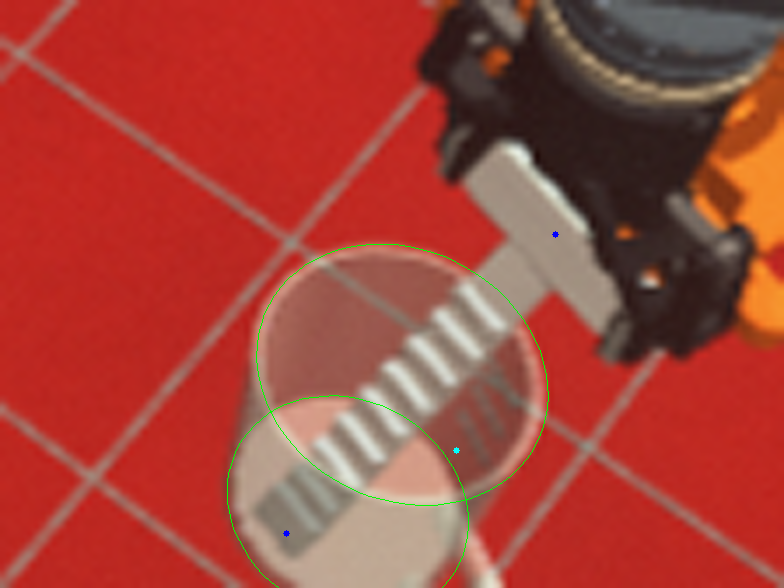

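The bar rests on the rim and the grip force is gone. I'm withdrawing straight up.

{"api": "servo_tool", "payload": {
  "targets": [
    [1, 0, 0, -4, 0],
    [1, 0, 0, -10, 0],
    [1, 0, 0, -16, 0],
    [1, 0, 0, -24, 0],
    [1, 0, 0, -32, 0],
    [1, 0, 0, -45, 0],
    [1, 0, 0, -65, 0],
    [1, 0, 0, -90, 0],
    [1, 0, 0, -120, 0],
    [1, 0, 0, -150, 0],
    [1, 0, 0, -170, 0],
    [1, 0, 0, -170, 0]
  ]
}}

```text
t: 18.93
tcp_pos: [0.4298, 0.3308, 0.311]
eef_rot: [0.478, 3.096, 0.006]
ft_force: [-0.2, 0.7, -0.8]
grip_width: 1.002
```

```bash
python3 v.py v6; python3 - <<'E'
from h import *
for l in("jug","bail","bar","bar_grip","canister","plate","pan"): print(l,[np.round(d["at"],4).tolist() for d in tip_of("scene",l)[:3]])
cv2.imwrite("pics/e.png",cv2.cvtColor(capture("scene"),cv2.COLOR_RGB2BGR))
E
```

```text
F [-0.3  0.  -2. ] [0.4292 0.3304 0.3084] 0.999823410562826 [ 0.007  0.001 -1.   ]
jug [[0.4871, 0.3106, 0.0006]]
bail [[0.634, -0.005, 0.2017], [0.2202, -0.2837, 0.152], [0.2609, 0.3198, 0.1517]]
bar [[0.5223, 0.2988, 0.0045]]
bar_grip [[0.4241, 0.3324, 0.1618], [0.4875, 0.3121, 0.0011]]
canister [[0.4481, -0.2602, -0.0036], [0.5236, 0.2954, 0.0075]]
plate [[0.4799, -0.5645, -0.0006]]
pan [[0.7185, -0.3602, 0.0038], [0.5862, 0.0051, 0.1519]]
```

View pics/v6.png

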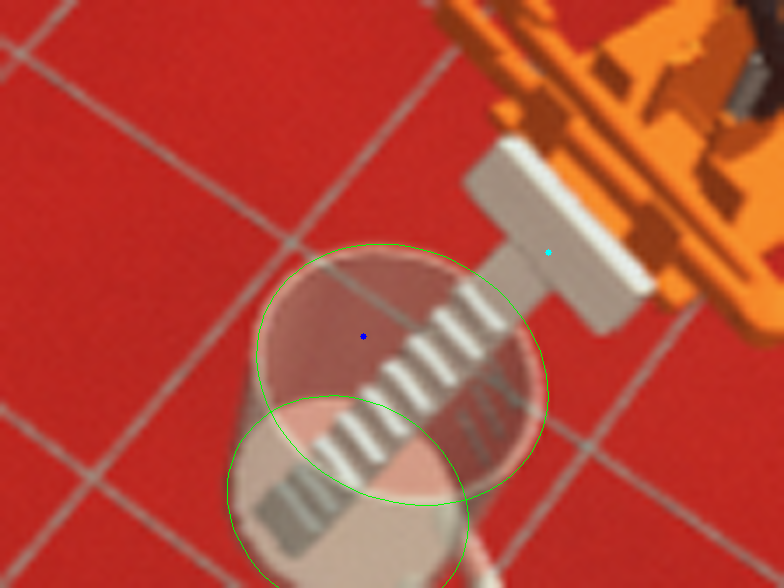

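View pics/e.png

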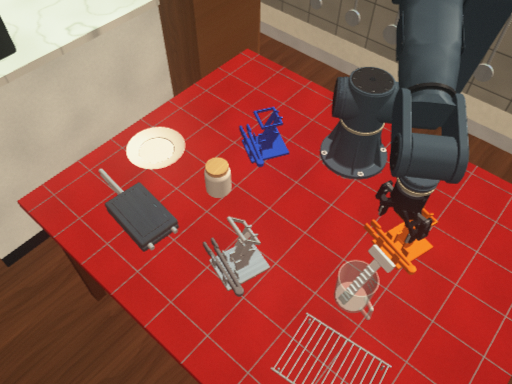

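The bar stands in the jug leaning about 33°, with its foot about 37 mm from the jug's axis. The pawl is up and the arm is clear. I'll hold still briefly, then hand in.

{"api": "servo_tool", "payload": {
  "targets": [
    [1, 0, 0, 0, 0],
    [1, 0, 0, 0, 0],
    [1, 0, 0, 0, 0],
    [1, 0, 0, 0, 0]
  ]
}}

```text
t: 19.72
tcp_pos: [0.4285, 0.3299, 0.305]
eef_rot: [0.479, 3.103, -0.003]
ft_force: [-0.8, -0.1, -0.0]
grip_width: 0.999
```

```bash
python3 -c "
from workcell import *
print(finish_job())"
```

```text
the job is handed in; nothing more can be done
None
```

The bar is standing foot down in the jug, the pawl is still up, and I handed the job in at about 20 s. `finish_job` gives no verdict.

- **Pawl:** I pinched the steel holder's bail and lifted it along its arc to about 0.84 rad, then left it there. The last picture has the bail at z ≈ 0.202 m, so it stayed up.
- **Drawing the bar:** The tool could only turn about its vertical axis, so I gripped the crosspiece by its 80 mm end faces instead of across its 16 mm thickness. That let the lean stay free. I drew it about 120 mm along the sleeve; the force readings between moves were only about 2–3 N.
- **Into the jug:** I lowered it until the foot touched the floor with about 13 N, eased up 1 mm, released and withdrew upwards.

**Last checks:**
- **Bar:** it leans about 33° on the rim. Its foot is about 37 mm from the jug's axis and close to the jug floor.
- **Jug and bystanders:** the jug, canister, plate and pan are where they started, within the measuring error.
- **Arm:** it is clear of everything, at close to zero force.

**Disagreement:** the two cameras differed by 3–6 mm on the jug and bar positions. I went with the scene camera, because the fingers and the bar's foot matched its picture.

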